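# Post a used culture dish through the flap of a discard bin

## Task

Discard the flat round culture dish through the flap: with the fingertips push it across the feed deck of the discard bin, between the guide rails and under the hanging flap, until it drops into the bin, then draw back so that the flap swings shut. Slide the dish only, never pick it up or push it off the deck, and leave the tape roll on the deck and everything loose on the bench where it is.

Things in the scene. Friction and masses are not known exactly. Their poses are not given: they have to be found in the camera images.
- drop_box: Fixed white discard bin, 180 mm wide, 120 deep, 131 high, clear roof, with a flat dark steel feed deck before it, deck top 75 mm above the worktop. Origin: on the worktop under the middle of the flap; +x level through the flap into the bin, +y left as one looks in, z up. In this frame the apron spans x -165 to -40 mm, y -130 to 130 mm, rimless. Front wall above the opening: face at x = 0, to 56 mm above the deck.
- rail_mouth (a point): Middle of the guide rails' mouth, on the deck's top, 60 mm before the flap (axes as drop_box). The rails are 14 mm high; their mouth is about 105 mm wide here and narrows within 15 mm to 76 mm, which runs straight on to the flap.
- deck_lip (a point): Middle of the deck's inner end, on its top, 18 mm behind the flap: once the dish's centre passes this point the dish tips and falls into the bin. A vertical finger cannot pass the front wall, but need not: when the front of the finger pushing the dish's rear has come to 5 mm before the flap, the dish's centre is 11 mm past the lip.
- bin_floor (a point): Middle of the bin's inner floor, 4 mm above the worktop. The inside is 98 mm long (from the lip to the back) and 172 mm wide.
- flap (a joint): Plain grey flap, 74 mm wide, 35 mm from hinge to lower edge, 3 mm thick, 30 g, hung by its top edge 38 mm above the deck in an opening 82 mm wide. Value in rad: 0 hanging shut, grows as the lower edge swings into the bin (stop at 1.45); it cannot swing outwards. Gravity alone shuts it. The dish, pushed against it, opens it and passes underneath.
- flap_edge (a point): Middle of the flap's lower edge, 3 mm above the deck when shut.
- dish: Closed clear culture dish, a flat disc 68 mm in diameter, 14 mm high, about 40 g. Origin: centre of its underside, z up. It starts flat on the apron, on the left or right part of it.
- tape_roll: Roll of label tape lying flat on the other side of the apron, 60 mm in diameter, 19 mm high, with a hole in its middle; to be left alone. Origin: centre of its underside.
- timer: Bench timer lying on the worktop, 70 x 62 x 20 mm, left alone. Origin: centre of its underside.
- marker: Marker pen lying on the worktop at the left, 132 mm long, 15 mm thick, left alone. Origin: centre of its underside.
- beaker: Clear empty beaker standing on the worktop, 74 mm in diameter, 80 mm high, left alone. Origin: centre of its underside.
Mind the look-alikes: they are no part of the job. What is shaped like the dish but orange is not meant.

How it is judged:
By the outcome, as a careful person would: the job done as asked, in the order asked, and still so for the second after the job is handed in, with the robot touching nothing.
It also fails if it takes over 48 s, if anything falls off the work surface, if the arm or the gripper's body presses on something with over 40 N, if the wrist force passes 120 N, or if a joint passes its speed limit or range.

## Robot

A 6-joint arm with a two-finger parallel gripper is mounted at the origin on a cart in front of the work surface, level with it; the furniture and walls round the work are solid. World frame = base frame: x ahead of the robot, y to its left, z up, the work surface at z = 0. Lengths are in m, angles in rad, forces in N, time in s.
With the tool pointing down it reaches from about 0.325 to 0.875 m from the base axis. Payload 4.4 kg.
Tool frame: the origin (TCP) lies on the centre line of the jaws, within the pads' length; the fingertips stand ctrl.tip_reach ahead of it and the grasp point (between the pads) lies 5 mm behind it (ctrl.tip_reach is the distance from the TCP to the fingertips, in m); z points along the fingers, y is the line along which they close (so a half turn about z gives the same grasp; the last joint's range is limited). The gripper opens to 85 mm and grips with 20 to 120 N. Pads are 22 mm wide; open, the fingers measure 114 mm over their backs; the gripper's body (76 mm by 85 mm) begins 54 mm behind the grasp point. The pads swing forward as they close: fully open they stand 13 mm farther back than shut.
Start: joints at [0.958, 0.207, 1.542, -0, 1.393, -0.15], TCP at [0.257, 0.515, 0.245] pointing down, gripper open.
Joint ranges: [-2.73, 2.73], [-0.86, 2.22], [0.23, 2.46], [-1.11, 4.25], [0.08, 2.63], [-2.82, 2.82]. Speed limits (rad/s): [2.79, 2.79, 3.14, 3.14, 3.14, 3.14].

## Interface

Orientations are given as [roll, pitch, yaw] about the fixed x, y, z axes, in that order (R = Rz(yaw) Ry(pitch) Rx(roll)).
In Python, from bench import ctrl, optics gives the robot as it stands. The module is installed in compiled form; this text tells all that it offers.
- The arm moves only by the tool carry_out, never from a script. Its argument "moves" is a list of rows, each a list of 3 entries, a list of its own where there are three numbers: the shift along the tool's x, y, z in m, then the turn, a rotation vector about the tool's x, y, z in rad, then the opening in per cent of the stroke, from 0 (shut) to 100 (fully open). In form: [[[dx, dy, dz], [rx, ry, rz], hand], ...]. A call has exactly 10 rows; each row is the pose to reach, as a shift and turn from the pose commanded when the call began, along the tool's axes at that moment; what a row does not reach only later rows make up. A row lasts 1/12 s, in which the tool goes at most 41.7 mm and 7.16 degrees, less where a joint would pass 70% of its speed; a pose out of reach is approached as far as the arm can. A call with a gripper value outside its range is refused whole. The fingers move at their own pace and stop on an object; "squeeze" is the grip in N (left out, the last holds). Time passes only in rows, so rows that repeat a pose let the fingers close, or fill a call up. It gives the time, the measured TCP pose, the force, the opening and the grip force at its end, in the units of the state.
- ctrl.read_state(): the state, without advancing time (a new reading comes with each control period).
- optics.get_image(name): name is "scene" or "side" or "wrist"; returns a dict with "pixels" (400x640x3 uint8, red, green, blue), "fx", "fy", "cx", "cy" (pixels), "dist" ([k1, k2, p1, p2, k3] as OpenCV has them; the pictures are not rectified), "T" (4x4, takes a point from camera to world coordinates). Camera axes: x right, y down, z forward; pixel columns grow to the right and rows downward; lengths in m; the calibration is good to about 2 mm. A picture is of the moment at which its call begins. There is no depth.
- ctrl.close_job(): hands the job in; it is judged then, once.
The state is a dict: "time_s": time; "qpos": joint angles; "qvel": joint speeds; "joint_torque": joint torques, N m; "position": TCP position; "orientation": TCP orientation; "wrist_force": force on the tool from outside, world axes, zero at the start; "ft_torque": the same for the moment, N m; "gripper_width": opening from 0.0 (shut) to 1.0 (fully open); "gripper_force": force on a finger pad.
Only numpy, scipy, OpenCV 4.12 (cv2) and the standard library are available. Lean on these libraries where they do the work, as an engineer would, in place of code of your own. Each camera call takes 0.05 s, during which the arm holds its last target. There are 200 camera calls.

## Working session

There is one attempt and no reset: what is moved stays moved. The work goes in short steps, Python scripts to look and compute and a tool call to move; the robot and the scene stay as the last step left them, time stands still between calls to the robot, and variables do not carry over. Pictures are saved under pics/ and viewed, at most 10 in all, crops included, and the job is handed in when it is done.

Besides the shell and the picture viewer there is one more tool, called after "Emit:" as a command line: name --argument value ..., lists and objects as JSON in quotes. carry_out: Moves the arm, as the interface text tells. Its arguments: {"type":"object","properties":{"moves":{"type":"array","items":{"type":"array"}},"squeeze":{"type":"number"}},"required":["moves"]}

```bash
mkdir -p pics; python3 - <<'E'
from bench import ctrl, optics
import cv2, numpy as np, pickle
d={}
for n in("scene","side"):
    im=optics.get_image(n); d[n]=im; cv2.imwrite(f"pics/{n}1.png",im["pixels"][:,:,::-1]); print(n,im["fx"],im["cx"],im["cy"],im["dist"],np.round(im["T"],3).tolist())
pickle.dump(d,open("im1.pkl","wb"))
print(ctrl.tip_reach); s=ctrl.read_state(); print({k:np.round(v,3).tolist() for k,v in s.items()})
E
```

```text
scene 498.6185077869702 317.7941222545787 205.1840201786664 [-0.03005062  0.          0.          0.          0.        ] [[0.52, -0.6, 0.608, -0.306], [-0.854, -0.358, 0.378, -0.558], [-0.009, -0.716, -0.698, 1.071], [0.0, 0.0, 0.0, 1.0]]
side 366.7818529776527 316.6280207781571 198.71793291832287 [-0.0409039  0.         0.         0.         0.       ] [[0.955, -0.176, 0.236, 0.305], [-0.295, -0.601, 0.743, -0.772], [0.011, -0.779, -0.627, 0.738], [0.0, 0.0, 0.0, 1.0]]
0.014
{'time_s': 0.1, 'qpos': [0.957, 0.207, 1.543, -0.0, 1.394, -0.151], 'qvel': [0.0, -0.002, -0.004, -0.001, 0.001, -0.001], 'joint_torque': [-0.0, -38.409, -29.255, -0.0, 0.005, -0.0], 'position': [0.256, 0.514, 0.244], 'orientation': [-3.139, -0.0, 2.679], 'wrist_force': [0.926, -0.419, 0.017], 'ft_torque': [0.009, -0.017, -0.009], 'gripper_force': 0.0, 'gripper_width': 0.996}
```

View pics/scene1.png

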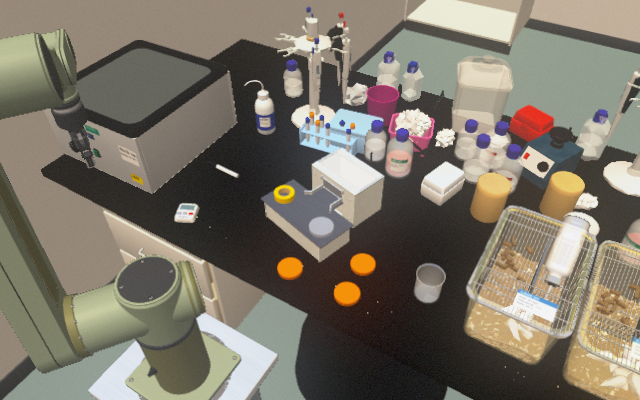

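View pics/side1.png

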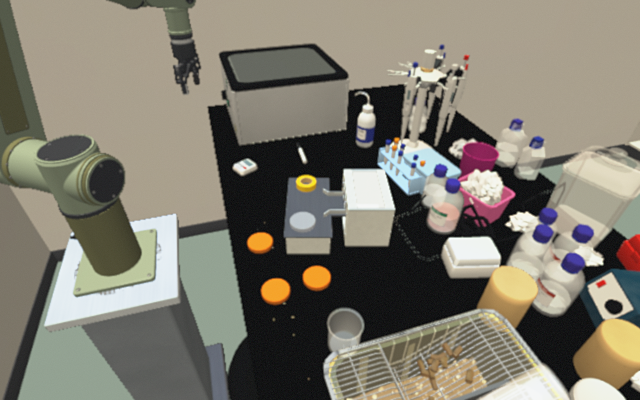

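The clear dish on the feed deck is at scene (321,227) and side (302,221). The three orange discs on the bench, at scene (290,268), (362,264) and (347,293), are look-alikes: wrong colour and not on the deck. The yellow tape roll is at (285,193) and the bin at (347,187). I'll confirm with an enlarged crop.

```bash
python3 - <<'E'
import cv2,pickle,numpy as np
d=pickle.load(open("im1.pkl","rb"))
a=d["scene"]["pixels"][145:270,255:395,::-1]; b=d["side"]["pixels"][160:265,270:410,::-1]
A=cv2.resize(a,None,fx=4.5,fy=4.5,interpolation=cv2.INTER_CUBIC);cv2.imwrite("pics/c1.png",A)
B=cv2.resize(b,None,fx=5,fy=5,interpolation=cv2.INTER_CUBIC);cv2.imwrite("pics/c2.png",B)
E
```

```text
(no output)
```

View pics/c1.png

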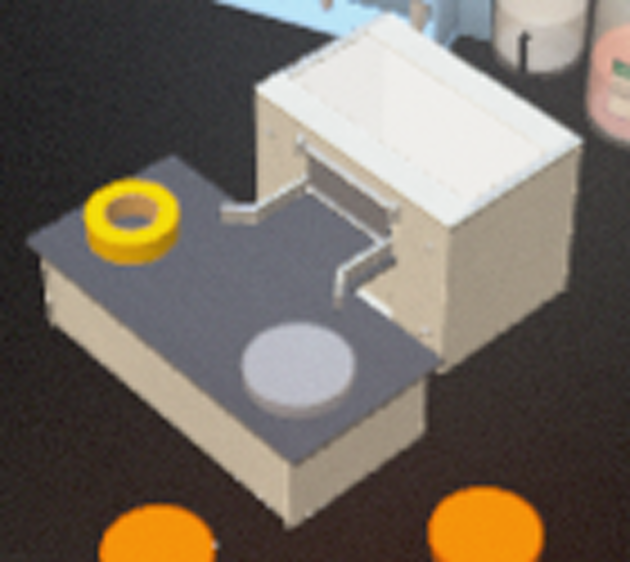

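View pics/c2.png

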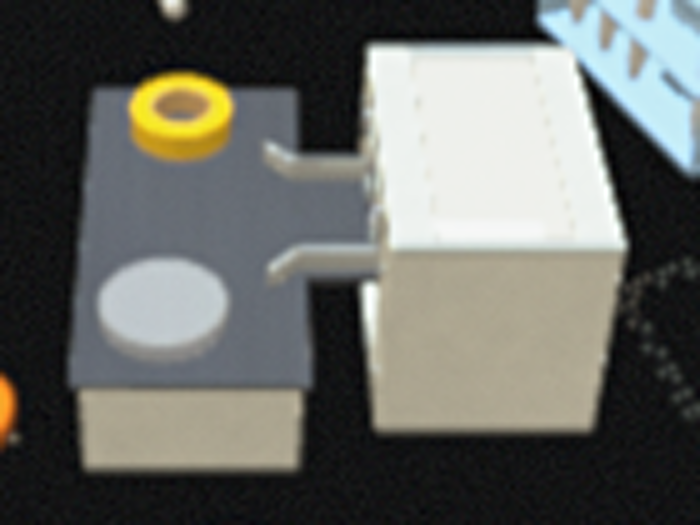

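The crops confirm the clear dish on the right part of the deck (crop1 299,365; crop2 163,303), the tape roll on the left, and the flap and rails in the middle. Next I fit the bin pose and locate the dish.

```bash
cat > h.py <<'E'
import numpy as np,cv2
from scipy.optimize import least_squares
def cam(im): return np.array([[im["fx"],0,im["cx"]],[0,im["fy"],im["cy"]],[0,0,1]]),np.array(im["dist"],float)
def proj(im,P):
    K,D=cam(im);W=np.linalg.inv(im["T"])
    return cv2.projectPoints(np.asarray(P,float).reshape(-1,3),cv2.Rodrigues(W[:3,:3])[0],W[:3,3],K,D)[0].reshape(-1,2)
def back(im,uv,z):
    K,D=cam(im);p=cv2.undistortPoints(np.array([[uv]],float),K,D)[0,0]
    T=im["T"];d=T[:3,:3]@[p[0],p[1],1];o=T[:3,3]
    return o+d*(z-o[2])/d[2]
def box(q,L):
    c,s=np.cos(q[2]),np.sin(q[2]);L=np.asarray(L,float)
    return np.c_[q[0]+c*L[:,0]-s*L[:,1],q[1]+s*L[:,0]+c*L[:,1],L[:,2]]
def inbox(q,p):
    c,s=np.cos(q[2]),np.sin(q[2]);x,y=p[0]-q[0],p[1]-q[1];return np.array([c*x+s*y,-s*x+c*y])
E
python3 - <<'E'
import pickle
from h import *
d=pickle.load(open("im1.pkl","rb"))
L=[(-.165,-.13,.075),(-.165,.13,.075),(-.04,.13,.075),(-.04,-.13,.075),(0,.09,.131),(0,-.09,.131),(.12,-.09,.131),(.12,.09,.131)]
f=lambda a,s,o:(np.array(a,float)+.5)/s-.5+o
U={"scene":f([(290,462),(28,242),(175,155),(440,360),(257,90),(450,225),(582,142),(388,13)],4.5,[255,145]),
"side":f([(70,385),(92,88),(298,90),(312,385),(367,45),(385,250),(625,240),(577,45)],5,[270,160])}
def go(ns):
    r=lambda q:np.concatenate([(proj(d[n],box(q,L))-U[n]).ravel() for n in ns])
    o=least_squares(r,[.6,0,0],loss="soft_l1");return o.x,r(o.x)
for ns in(["scene"],["side"],["scene","side"]):
    q,r=go(ns);print(ns,q.round(4),np.abs(r).max().round(2))
print(r.reshape(2,8,2).round(1).tolist())
for nm,z,a,b in(("dish",.089,(299,365),(163,303)),("tape",.094,(132,210),(182,108))):
    for n,uv in(("scene",f(a,4.5,[255,145])),("side",f(b,5,[270,160]))):
        p=back(d[n],uv,z);print(nm,n,p.round(4),inbox(q,p).round(4))
q.tofile("q.bin")
E
```

```text
['scene'] [ 0.623  -0.0308 -0.2978] 1.12
['side'] [ 0.6237 -0.03   -0.2861] 1.64
['scene', 'side'] [ 0.6234 -0.0307 -0.2921] 2.01
[[[0.9, 0.2], [-0.7, -0.9], [-0.5, -0.8], [1.3, -0.4], [-0.4, -0.1], [-0.1, 0.7], [0.2, -0.2], [-0.1, 0.1]], [[-0.5, -0.6], [0.4, -0.2], [-0.6, -0.4], [-0.1, -0.4], [0.3, 1.0], [1.2, -0.2], [-0.1, 2.0], [-1.0, 1.3]]]
dish scene [ 0.4856 -0.0764  0.089 ] [-0.1187 -0.0835]
dish side [ 0.4869 -0.0785  0.089 ] [-0.1169 -0.0851]
tape scene [0.5438 0.0839 0.094 ] [-0.1092  0.0868]
tape side [0.5422 0.0795 0.094 ] [-0.1095  0.0821]
```

```bash
cat >> h.py <<'E'
from scipy.spatial.transform import Rotation as R
def go(bx,by,z,byaw):
    "shift and turn to a TCP target in box frame (yaw relative to box)"
    from bench import ctrl
    s=ctrl.read_state();q=np.fromfile("q.bin");A=R.from_euler("xyz",s["orientation"])
    t=box(q,[(bx,by,z)])[0]; B=R.from_euler("xyz",[np.pi,0,q[2]+byaw])
    print("target",t.round(4),"shift",A.inv().apply(t-s["position"]).round(4),"turn",(A.inv()*B).as_rotvec().round(4))
    print("now box",inbox(q,s["position"]).round(4),np.round(s["position"],4),np.round(s["orientation"],4),"F",np.round(s["wrist_force"],2),"w",s["gripper_width"],"t",s["time_s"],"tip",ctrl.tip_reach)
E
python3 -c "
from h import *
go(-.118,-.145,.2,np.pi/2)"
```

```text
target [ 0.4686 -0.1355  0.2   ] shift [-0.48   -0.4863  0.0451] turn [-2.0000e-03  1.2000e-03  1.4001e+00]
now box [-0.5084  0.4158] [0.2563 0.514  0.2442] [-3.1395e+00 -3.0000e-04  2.6788e+00] F [ 0.93 -0.42  0.02] w 0.9963603174392563 t 0.1 tip 0.014
```

Emit:
carry_out --moves '[[[-0.027, -0.027, 0], [0, 0, 0.08], 24], [[-0.054, -0.055, 0], [0, 0, 0.16], 24], [[-0.081, -0.082, 0], [0, 0, 0.24], 24], [[-0.108, -0.11, 0], [0, 0, 0.32], 24], [[-0.135, -0.137, 0], [0, 0, 0.4], 24], [[-0.162, -0.165, 0], [0, 0, 0.48], 24], [[-0.189, -0.192, 0], [0, 0, 0.56], 24], [[-0.216, -0.22, 0], [0, 0, 0.64], 24], [[-0.243, -0.247, 0], [0, 0, 0.72], 24], [[-0.27, -0.275, 0], [0, 0, 0.8], 24]]'

```text
time_s: 0.93
position: [0.3754, 0.1462, 0.2451]
orientation: [3.142, -0.0, 1.875]
wrist_force: [0.8, -0.9, -0.0]
gripper_width: 0.242
gripper_force: 0.0
```

```bash
python3 -c "
from h import *
go(-.118,-.145,.2,np.pi/2)"
```

```text
target [ 0.4686 -0.1355  0.2   ] shift [-0.2968  0.0045  0.045 ] turn [ 0.     -0.      0.5967]
now box [-0.2885  0.0979] [0.3754 0.1462 0.2451] [ 3.1416 -0.      1.8753] F [ 0.81 -0.93 -0.01] w 0.2417524531733051 t 0.9333 tip 0.014
```

Emit:
carry_out --moves '[[[-0.037, 0.001, 0], [0, 0, 0.075], 24], [[-0.074, 0.001, 0], [0, 0, 0.15], 24], [[-0.111, 0.002, 0], [0, 0, 0.225], 24], [[-0.148, 0.002, 0.01], [0, 0, 0.3], 24], [[-0.185, 0.003, 0.018], [0, 0, 0.375], 24], [[-0.222, 0.003, 0.027], [0, 0, 0.45], 24], [[-0.26, 0.004, 0.036], [0, 0, 0.525], 24], [[-0.297, 0.0045, 0.045], [0, 0, 0.597], 24], [[-0.297, 0.0045, 0.045], [0, 0, 0.597], 24], [[-0.297, 0.0045, 0.045], [0, 0, 0.597], 24]]'

```text
time_s: 1.77
position: [0.4693, -0.1351, 0.199]
orientation: [-3.139, -0.001, 1.279]
wrist_force: [-0.4, 0.2, 0.3]
gripper_width: 0.243
gripper_force: 0.0
```

```bash
python3 - <<'E'
from h import *
from bench import optics
import pickle
im=optics.get_image("wrist");pickle.dump(im,open("w1.pkl","wb"))
I=im["pixels"][:,:,::-1].copy()
q=np.fromfile("q.bin")
# overlay: expected deck corners, dish rim top, bottom
for p in proj(im,box(q,[(-.165,-.13,.075),(-.165,.13,.075),(-.04,.13,.075),(-.04,-.13,.075)])): cv2.circle(I,tuple(int(v) for v in np.clip(p,-2000,2000)),3,(0,255,0),1)
a=np.linspace(0,6.28,60)
for p in proj(im,box(q,np.c_[-.118+.034*np.cos(a),-.084+.034*np.sin(a),0*a+.089])): cv2.circle(I,tuple(int(v) for v in np.clip(p,-2000,2000)),1,(0,0,255),-1)
cv2.imwrite("pics/w1.png",I)
go(-.118,-.145,.2,np.pi/2)
E
```

```text
target [ 0.4686 -0.1355  0.2   ] shift [-0.0018 -0.0001 -0.0006] turn [-0.0024 -0.0009  0.002 ]
now box [-0.1179 -0.1432] [ 0.4692 -0.1339  0.1994] [-3.1392e+00 -9.0000e-04  1.2807e+00] F [-0.41 -0.23  0.16] w 0.24162176554597253 t 1.8167 tip 0.014
```

View pics/w1.png

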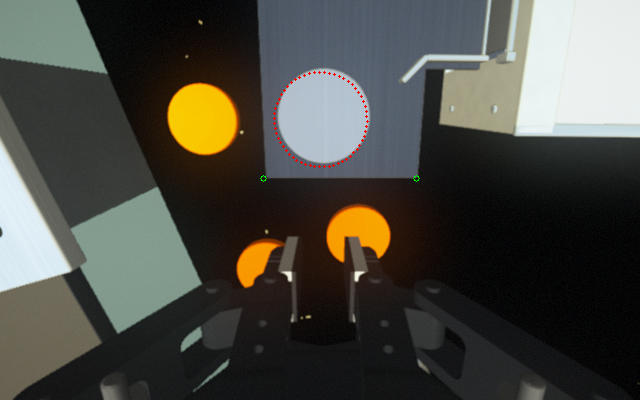

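The overlay fits to about 1 mm: dish at (323,117), deck corners at (264,178) and (417,178), fingertips clear of the deck edge. Descending.

```bash
python3 - <<'E'
from h import *
import pickle
im=pickle.load(open("w1.pkl","rb")); A=R.from_euler("xyz",[-3.139,-.001,1.279]);t=np.array([.4693,-.1351,.199])
for dz in(.004,.009,.014,.019): print(dz,proj(im,t+A.apply([(x,y,dz) for x in(.011,) for y in(-.0103,.0103)])).round(0).tolist())
go(-.118,-.143,.094,np.pi/2)
E
```

```text
0.004 [[297.0, 243.0], [343.0, 243.0]]
0.009 [[298.0, 238.0], [342.0, 238.0]]
0.014 [[299.0, 234.0], [341.0, 234.0]]
0.019 [[300.0, 230.0], [341.0, 230.0]]
target [ 0.4692 -0.1336  0.094 ] shift [1.000e-04 2.000e-04 1.054e-01] turn [-0.0024 -0.0009  0.002 ]
now box [-0.1179 -0.1432] [ 0.4692 -0.1339  0.1994] [-3.1392e+00 -9.0000e-04  1.2807e+00] F [-0.41 -0.23  0.16] w 0.24162176554597253 t 1.8167 tip 0.014
```

Emit:
carry_out --moves '[[[0, 0, 0.015], [0, 0, 0], 24], [[0, 0, 0.03], [0, 0, 0], 24], [[0, 0, 0.045], [0, 0, 0], 24], [[0, 0, 0.06], [0, 0, 0], 24], [[0, 0, 0.075], [0, 0, 0], 24], [[0, 0, 0.088], [0, 0, 0], 24], [[0, 0, 0.098], [0, 0, 0], 24], [[0, 0, 0.106], [0, 0, 0], 24], [[0, 0, 0.106], [0, 0, 0], 24], [[0.004, 0, 0.106], [0, 0, 0], 24]]'

```text
time_s: 2.65
position: [0.4709, -0.1297, 0.0944]
orientation: [-3.141, 0.0, 1.282]
wrist_force: [1.0, 0.4, -0.3]
gripper_width: 0.246
gripper_force: 0.0
```

Emit:
carry_out --moves '[[[0.005, 0, 0], [0, 0, 0], 24], [[0.01, 0, 0], [0, 0, 0], 24], [[0.015, 0, 0], [0, 0, 0], 24], [[0.02, 0, 0], [0, 0, 0], 24], [[0.025, 0, 0], [0, 0, 0], 24], [[0.03, 0, 0], [0, 0, 0], 24], [[0.035, 0, 0], [0, 0, 0], 24], [[0.038, 0, 0], [0, 0, 0], 24], [[0.04, 0, 0], [0, 0, 0], 24], [[0.04, 0, 0], [0, 0, 0], 24]]'

```text
time_s: 3.48
position: [0.4824, -0.0911, 0.0942]
orientation: [-3.141, -0.0, 1.282]
wrist_force: [0.5, 0.2, 0.9]
gripper_width: 0.242
gripper_force: 0.0
```

```bash
cat > look.py <<'E'
from h import *
from bench import optics
import sys
n,cx,cy=sys.argv[1],float(sys.argv[2]),float(sys.argv[3])
q=np.fromfile("q.bin");a=np.linspace(0,6.28,60);T=[]
for k,c,s in(("wrist",(120,520),1),("scene",(255,395),2.8)):
    im=optics.get_image(k);I=im["pixels"][:,:,::-1].copy()
    if k=="scene": I=cv2.resize(I[130:273,250:393],(400,400),interpolation=cv2.INTER_CUBIC)
    else:
        for p in proj(im,box(q,np.c_[cx+.034*np.cos(a),cy+.034*np.sin(a),0*a+.089])): cv2.circle(I,tuple(int(v) for v in np.clip(p,-2000,2000)),1,(0,0,255),-1)
        I=I[:,120:520]
    T.append(I)
cv2.imwrite(f"pics/{n}.png",np.hstack(T))
E
python3 look.py l2 -.118 -.06; python3 -c "
from h import *
go(-.118,-.0435,.093,np.pi/2)"
```

```text
target [ 0.4979 -0.0383  0.093 ] shift [ 0.0553 -0.0002  0.0011] turn [-0.0004 -0.0001  0.0032]
now box [-0.1176 -0.0988] [ 0.4823 -0.0914  0.0941] [-3.1412e+00 -1.0000e-04  1.2819e+00] F [ 1.26 -1.04 -0.64] w 0.23916163330813386 t 3.5833 tip 0.014
```

View pics/l2.png

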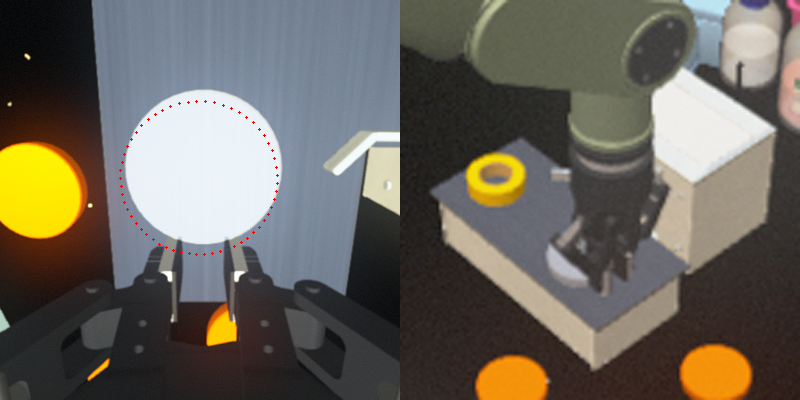

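The dish at (203,167) is caged symmetrically between both tips, at y≈-55 mm in the box frame as expected. I'll push it 55 mm more.

Emit:
carry_out --moves '[[[0.004, 0, 0], [0, 0, 0], 24], [[0.009, 0, 0], [0, 0, 0], 24], [[0.014, 0, 0], [0, 0, 0], 24], [[0.019, 0, 0], [0, 0, 0], 24], [[0.024, 0, 0], [0, 0, 0], 24], [[0.029, 0, 0], [0, 0, 0], 24], [[0.034, 0, 0], [0, 0, 0], 24], [[0.039, 0, 0], [0, 0, 0], 24], [[0.043, 0, 0], [0, 0, 0], 24], [[0.046, 0, 0], [0, 0, 0], 24]]'

```text
time_s: 4.42
position: [0.4957, -0.0469, 0.0943]
orientation: [-3.142, -0.0, 1.282]
wrist_force: [-0.5, -0.0, -0.2]
gripper_width: 0.237
gripper_force: 0.1
```

Emit:
carry_out --moves '[[[0.003, 0, 0], [0, 0, 0], 24], [[0.006, 0, 0], [0, 0, 0], 24], [[0.008, 0, 0], [0, 0, 0], 24], [[0.009, 0, 0], [0, 0, 0], 24], [[0.009, 0, 0], [0, 0, 0], 24], [[0.004, 0, 0], [0, 0, 0], 24], [[-0.005, 0, 0], [0, 0, 0], 24], [[-0.015, 0, -0.005], [0, 0, 0], 24], [[-0.02, 0, -0.03], [0, 0, 0], 24], [[-0.02, 0, -0.06], [0, 0, 0], 24]]'

```text
time_s: 5.25
position: [0.487, -0.0679, 0.1528]
orientation: [-3.135, 0.001, 1.28]
wrist_force: [0.7, 0.2, -0.4]
gripper_width: 0.241
gripper_force: 0.0
```

```bash
python3 -c "
from h import *
go(-.178,0,.155,np.pi)"
```

```text
target [0.4529 0.0206 0.155 ] shift [ 0.075  -0.0581 -0.0019] turn [-0.0055 -0.0046 -1.5697]
now box [-0.1199 -0.075 ] [ 0.487  -0.0679  0.1528] [-3.1351e+00  5.0000e-04  1.2797e+00] F [ 0.73  0.22 -0.4 ] w 0.24107263787878858 t 5.25 tip 0.014
```

Emit:
carry_out --moves '[[[0.006, -0.006, -0.02], [0, 0, -0.12], 24], [[0.012, -0.012, -0.02], [0, 0, -0.24], 24], [[0.018, -0.018, -0.02], [0, 0, -0.36], 24], [[0.024, -0.024, -0.02], [0, 0, -0.48], 24], [[0.032, -0.03, -0.02], [0, 0, -0.6], 24], [[0.04, -0.036, -0.02], [0, 0, -0.72], 24], [[0.05, -0.042, -0.02], [0, 0, -0.84], 24], [[0.06, -0.048, -0.02], [0, 0, -0.96], 24], [[0.07, -0.054, -0.02], [0, 0, -1.08], 24], [[0.075, -0.058, -0.02], [0, 0, -1.2], 24]]'

```text
time_s: 6.08
position: [0.4552, 0.0216, 0.1747]
orientation: [3.141, 0.0, 2.487]
wrist_force: [0.5, 0.9, 0.4]
gripper_width: 0.242
gripper_force: 0.0
```

```bash
python3 -c "
from h import *
go(-.178,0,.155,np.pi)"
```

```text
target [0.4529 0.0206 0.155 ] shift [ 0.0012 -0.0022  0.0197] turn [ 2.000e-04  1.000e-04 -3.622e-01]
now box [-0.1761  0.0016] [0.4552 0.0216 0.1747] [3.1414e+00 1.0000e-04 2.4872e+00] F [0.52 0.94 0.36] w 0.24165677573489225 t 6.0833 tip 0.014
```

Emit:
carry_out --moves '[[[0.001, -0.001, 0], [0, 0, -0.12], 24], [[0.001, -0.002, 0], [0, 0, -0.24], 24], [[0.001, -0.002, 0], [0, 0, -0.362], 24], [[0.001, -0.002, 0], [0, 0, -0.362], 24], [[0.001, -0.002, 0.01], [0, 0, -0.362], 24], [[0.001, -0.002, 0.02], [0, 0, -0.362], 24], [[0.001, -0.002, 0.02], [0, 0, -0.362], 24], [[0.001, -0.002, 0.02], [0, 0, -0.362], 24], [[0.001, -0.002, 0.02], [0, 0, -0.362], 24], [[0.001, -0.002, 0.02], [0, 0, -0.362], 24]]'

```text
time_s: 6.92
position: [0.4537, 0.0207, 0.1543]
orientation: [-3.142, 0.0, 2.843]
wrist_force: [-0.6, 0.4, 0.4]
gripper_width: 0.239
gripper_force: 0.0
```

```bash
python3 look.py l3 -.117 0; python3 -c "
from h import *
go(-.178,0,.093,np.pi)"
```

```text
target [0.4529 0.0206 0.093 ] shift [ 0.0009 -0.0005  0.0616] turn [ 0.0001  0.0007 -0.0058]
now box [-0.1771  0.0005] [0.4539 0.0208 0.1546] [3.1415e+00 7.0000e-04 2.8437e+00] F [-0.22  0.17  0.22] w 0.24090264289974384 t 7.0167 tip 0.014
```

View pics/l3.png

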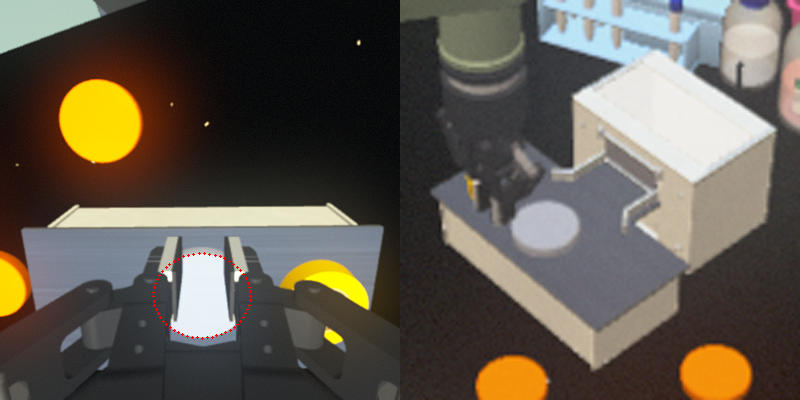

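The wrist view, from the bin side, shows the dish centred between the fingers at (203,297), and the scene view has it at (546,228) in front of the mouth. Tape and rails are undisturbed. Descending behind it.

Emit:
carry_out --moves '[[[0.001, 0, 0.01], [0, 0, -0.006], 24], [[0.002, 0, 0.02], [0, 0, -0.006], 24], [[0.002, 0, 0.03], [0, 0, -0.006], 24], [[0.002, 0, 0.04], [0, 0, -0.006], 24], [[0.002, 0, 0.05], [0, 0, -0.006], 24], [[0.002, 0, 0.058], [0, 0, -0.006], 24], [[0.002, 0, 0.061], [0, 0, -0.006], 24], [[0.002, 0, 0.061], [0, 0, -0.006], 24], [[0.002, 0, 0.061], [0, 0, -0.006], 24], [[0.002, 0, 0.061], [0, 0, -0.006], 24]]'

```text
time_s: 7.85
position: [0.4523, 0.0213, 0.0937]
orientation: [3.141, 0.001, 2.85]
wrist_force: [0.3, 0.5, -0.7]
gripper_width: 0.238
gripper_force: 0.0
```

```bash
python3 -c "
from h import *
go(-.1,0,.093,np.pi)"
```

```text
target [ 0.5276 -0.0019  0.093 ] shift [-0.0788 -0.0005  0.0008] turn [0.0002 0.0011 0.0003]
now box [-0.1788  0.0005] [0.4523 0.0213 0.0937] [3.1414e+00 1.1000e-03 2.8497e+00] F [ 0.25  0.51 -0.67] w 0.23797728326879292 t 7.85 tip 0.014
```

Emit:
carry_out --moves '[[[-0.005, -0.0005, 0], [0, 0, 0], 24], [[-0.01, -0.0005, 0], [0, 0, 0], 24], [[-0.014, -0.0005, 0], [0, 0, 0], 24], [[-0.018, -0.0005, 0], [0, 0, 0], 24], [[-0.022, -0.0005, 0], [0, 0, 0], 24], [[-0.026, -0.0005, 0], [0, 0, 0], 24], [[-0.03, -0.0005, 0], [0, 0, 0], 24], [[-0.034, -0.0005, 0], [0, 0, 0], 24], [[-0.038, -0.0005, 0], [0, 0, 0], 24], [[-0.042, -0.0005, 0], [0, 0, 0], 24]]'

```text
time_s: 8.68
position: [0.4921, 0.0087, 0.0932]
orientation: [-3.142, -0.0, 2.85]
wrist_force: [-1.4, 1.0, -0.7]
gripper_width: 0.239
gripper_force: 0.2
```

Emit:
carry_out --moves '[[[-0.004, 0, 0], [0, 0, 0], 24], [[-0.008, 0, 0], [0, 0, 0], 24], [[-0.012, 0, 0], [0, 0, 0], 24], [[-0.016, 0, 0], [0, 0, 0], 24], [[-0.02, 0, 0], [0, 0, 0], 24], [[-0.024, 0, 0], [0, 0, 0], 24], [[-0.028, 0, 0], [0, 0, 0], 24], [[-0.032, 0, 0], [0, 0, 0], 24], [[-0.036, 0, 0], [0, 0, 0], 24], [[-0.037, 0, 0], [0, 0, 0], 24]]'

```text
time_s: 9.52
position: [0.528, -0.0021, 0.0934]
orientation: [3.142, 0.001, 2.85]
wrist_force: [-0.5, 0.5, 0.6]
gripper_width: 0.238
gripper_force: 0.1
```

```bash
python3 look.py l4 -.0565 0; python3 -c "
from h import *
go(-.017,0,.093,np.pi)"
```

```text
target [ 0.6071 -0.0258  0.093 ] shift [-0.0831  0.0001  0.0003] turn [0.     0.0003 0.0003]
now box [-1.001e-01 -1.000e-04] [ 0.5275 -0.002   0.0933] [3.1416e+00 3.0000e-04 2.8497e+00] F [-0.35 -0.85 -0.23] w 0.24055469750715944 t 9.6167 tip 0.014
```

View pics/l4.png

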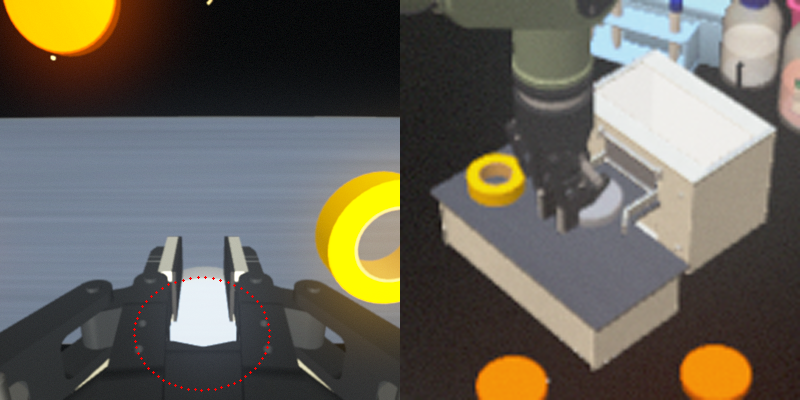

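The dish is inside the rail mouth and held symmetrically between the fingers (wrist 203,320; scene crop 600,203), and the tape is untouched. I'll push on through the flap.

Emit:
carry_out --moves '[[[-0.004, 0, 0], [0, 0, 0], 24], [[-0.008, 0, 0], [0, 0, 0], 24], [[-0.012, 0, 0], [0, 0, 0], 24], [[-0.016, 0, 0], [0, 0, 0], 24], [[-0.02, 0, 0], [0, 0, 0], 24], [[-0.024, 0, 0], [0, 0, 0], 24], [[-0.028, 0, 0], [0, 0, 0], 24], [[-0.032, 0, 0], [0, 0, 0], 24], [[-0.036, 0, 0], [0, 0, 0], 24], [[-0.04, 0, 0], [0, 0, 0], 24]]'

```text
time_s: 10.45
position: [0.5658, -0.0134, 0.0933]
orientation: [-3.142, -0.0, 2.85]
wrist_force: [-0.8, -0.1, 0.0]
gripper_width: 0.244
gripper_force: 0.2
```

Emit:
carry_out --moves '[[[-0.005, 0, 0], [0, 0, 0], 24], [[-0.01, 0, 0], [0, 0, 0], 24], [[-0.015, 0, 0], [0, 0, 0], 24], [[-0.02, 0, 0], [0, 0, 0], 24], [[-0.025, 0, 0], [0, 0, 0], 24], [[-0.03, 0, 0], [0, 0, 0], 24], [[-0.035, 0, 0], [0, 0, 0], 24], [[-0.039, 0, 0], [0, 0, 0], 24], [[-0.043, 0, 0], [0, 0, 0], 24], [[-0.043, 0, 0], [0, 0, 0], 24]]'

```text
time_s: 11.28
position: [0.6077, -0.0261, 0.0935]
orientation: [3.142, 0.001, 2.85]
wrist_force: [-0.1, -0.0, 0.2]
gripper_width: 0.24
gripper_force: 0.0
```

```bash
python3 -c "
from h import *
go(-.016,0,.093,np.pi)"
```

```text
target [ 0.6081 -0.0261  0.093 ] shift [-0.0003  0.0001  0.0005] turn [0.0001 0.0013 0.0002]
now box [-0.0163 -0.0001] [ 0.6077 -0.0261  0.0935] [3.1415e+00 1.3000e-03 2.8496e+00] F [-0.05 -0.02  0.19] w 0.23966719917935034 t 11.2833 tip 0.014
```

Reached the target depth with almost no force left on the wrist. Drawing back out of the rails, then up.

Emit:
carry_out --moves '[[[0, 0, 0], [0, 0, 0], 24], [[0.01, 0, 0], [0, 0, 0], 24], [[0.025, 0, 0], [0, 0, 0], 24], [[0.04, 0, 0], [0, 0, 0], 24], [[0.06, 0, 0], [0, 0, 0], 24], [[0.08, 0, 0], [0, 0, 0], 24], [[0.1, 0, 0], [0, 0, 0], 24], [[0.12, 0, -0.02], [0, 0, 0], 24], [[0.14, 0, -0.04], [0, 0, 0], 24], [[0.15, 0, -0.06], [0, 0, 0], 24]]'

```text
time_s: 12.12
position: [0.4597, 0.0183, 0.1529]
orientation: [-3.141, -0.004, 2.85]
wrist_force: [0.4, 0.9, 0.5]
gripper_width: 0.239
gripper_force: 0.0
```

Emit:
carry_out --moves '[[[0, 0, -0.02], [0, 0, 0], 24], [[0, 0, -0.04], [0, 0, 0], 24], [[0, 0, -0.06], [0, 0, 0], 24], [[0, 0, -0.08], [0, 0, 0], 24], [[0, 0, -0.1], [0, 0, 0], 24], [[0, 0, -0.1], [0, 0, 0], 24], [[0, 0, -0.1], [0, 0, 0], 24], [[0, 0, -0.1], [0, 0, 0], 24], [[0, 0, -0.1], [0, 0, 0], 24], [[0, 0, -0.1], [0, 0, 0], 24]]'

```text
time_s: 12.95
position: [0.462, 0.0176, 0.2516]
orientation: [-3.141, -0.003, 2.85]
wrist_force: [0.3, -0.6, 0.5]
gripper_width: 0.24
gripper_force: 0.0
```

```bash
python3 - <<'E'
from bench import optics
import cv2,numpy as np
a=optics.get_image("scene")["pixels"][145:270,255:395,::-1]; b=optics.get_image("side")["pixels"][160:285,270:410,::-1]
cv2.imwrite("pics/f1.png",cv2.resize(np.hstack([a,b]),(800,357),interpolation=cv2.INTER_CUBIC))
E
```

```text
(no output)
```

View pics/f1.png

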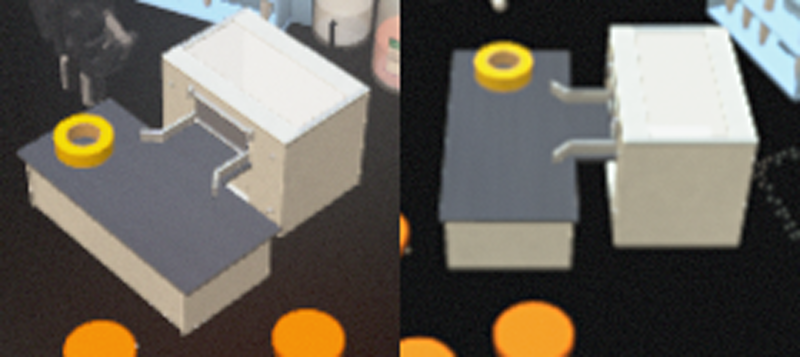

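The dish is off the deck, the flap at (222,122) looks shut, and the tape at (84,140) is where it started. I'll compare the flap pixels with the start picture, then hand in.

```bash
python3 - <<'E'
from bench import ctrl,optics
from h import *
import pickle
d=pickle.load(open("im1.pkl","rb"))["scene"]["pixels"].astype(float);n=optics.get_image("scene")["pixels"].astype(float)
q=np.fromfile("q.bin");p=proj(pickle.load(open("im1.pkl","rb"))["scene"],box(q,[(0,y,z) for y in(-.037,.037) for z in(.078,.113)])).astype(np.int32)
m=np.zeros(d.shape[:2],np.uint8);cv2.fillConvexPoly(m,cv2.convexHull(p),1)
e=np.abs(d-n)[m>0].mean();print("flap diff",e,"noise ref",np.abs(d-n)[300:,100:160].mean())
if e<8: print(ctrl.close_job())
E
```

```text
flap diff 1.734375 noise ref 11.840055555555555
the job is handed in; nothing more can be done
None
```

The clear dish was pushed through the flap, which swung shut once the arm drew back. The tape roll stayed in place, the arm went nowhere near the loose bench items, and the job was handed in at about 13 s; the dish was not seen inside the bin, only gone from the deck with the flap closed.

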